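# Set the radiator valve a quarter turn open and hold it

### The arm

A 7-joint arm with a two-finger parallel gripper is mounted at the origin on the work surface. World frame = base frame: x ahead of the robot, y to its left, z up, the work surface at z = 0. Lengths are in m, angles in rad, forces in N, time in s.
With the tool pointing down it reaches from about 0.425 to 1.025 m from the base axis. Payload 3.6 kg.
Tool frame: the origin (TCP) lies where the fingers leave the gripper's body, on its centre line; the fingertips stand 73 mm ahead of it and the grasp point (between the pads) lies 54 mm ahead of it; z points along the fingers, y is the line along which they close (so a half turn about z gives the same grasp; the last joint's range is limited). The gripper opens to 85 mm and grips with 20 to 120 N. Pads are 22 mm wide; open, the fingers measure 114 mm over their backs; the gripper's body (76 mm by 85 mm) begins 54 mm behind the grasp point. The pads swing forward as they close: fully open they stand 13 mm farther back than shut.
Start: joints at [-1.276, 0.591, 0.048, 1.609, -0.033, 0.943, -0.034], TCP at [0.274, 0.671, 0.304] pointing down, gripper open.
Joint ranges: [-2.69, 2.69], [-0.47, 2.24], [-1.27, 1.36], [0.19, 2.51], [-1.53, 4.68], [0.08, 2.07], [-3.09, 3.09]. Speed limits (rad/s): [2.57, 2.57, 3.14, 3.14, 3.14, 3.14, 3.14].

### API

Orientations are given as a rotation vector (axis times angle).
In Python, from workcell import bot gives the robot as it stands.
- The arm moves only by the tool drive_effector, called after "Call:" by a JSON object that holds its "method" and its "body". Schema: {"type":"object","properties":{"steps":{"type":"array","items":{"type":"object","properties":{"jaw":{"type":"number"},"x":{"type":"number"},"y":{"type":"number"},"z":{"type":"number"},"drx":{"type":"number"},"dry":{"type":"number"},"drz":{"type":"number"}},"additionalProperties":false,"required":["jaw"]},"minItems":1,"maxItems":8},"clamp_n":{"type":"number"},"only":{"type":"string"},"quiet":{"type":"boolean"},"lines":{"type":"string"}},"required":["steps"],"additionalProperties":false}. steps is a list of rows, 1 to 8 of them, each an object with the fields jaw (the opening from 0.0 (shut) to 1.0 (fully open)), x, y, z (the shift in units of 50 mm), drx, dry, drz (a rotation vector in units of 0.1 rad); a field left out counts as zero (the opening has to be given); each row is the pose to reach, as a shift and turn from the pose commanded when the call began, along the tool's axes at that moment; what a row does not reach only later rows make up. A row lasts 1/10 s, in which the tool goes at most 0.05 m and 0.15 rad, less where a joint would pass 70% of its speed; a pose out of reach is approached as far as the arm can. The fingers move at their own pace and stop on an object; clamp_n is the grip in N (left out, the last holds). Time passes only in rows, so rows that do not move let the fingers close. The tool returns the time, the measured TCP pose, the force, the opening and the grip force at its end. only (a regular expression) keeps the lines of the reply that match it, lines (a string "A,B") keeps lines A to B, and quiet returns only ok. Input that does not fit is refused with a message, and nothing moves.
- bot.read_state(): the state, without advancing time (a new reading comes with each control period).
- bot.read_camera(name): name is "scene" or "top" or "wrist"; returns a dict with "frame" (384x512x3 uint8, red, green, blue), "fov_y" (degrees; the focal length in pixels is half the picture's height over the tangent of half this angle, whatever the lens; pixels are square), "cx", "cy" (the principal point, pixels), "R" (3x3) and "t" (3): a world point X has camera coordinates R X + t. Camera axes: x right, y down, z forward; pixel columns grow to the right and rows downward; lengths in m; the calibration is good to about 2 mm. The wrist camera is an equidistant fisheye: a pixel r from the principal point sees the ray r / f radians off the axis. A picture is of the moment at which its call begins. There is no depth.
- bot.close_job(): hands the job in; it is judged then, once.
The state is a dict: "clock": time; "joint_positions": joint angles; "joint_velocities": joint speeds; "joint_efforts": joint torques, N m; "tool_pos": TCP position; "ee_rot": TCP orientation; "contact_force": force on the tool from outside, world axes, zero at the start; "wrist_torque": the same for the moment, N m; "finger_gap": opening from 0.0 (shut) to 1.0 (fully open); "grip_force": force on a finger pad.
Only numpy, scipy, OpenCV 4.12 (cv2) and the standard library are available. Lean on these libraries where they do the work, as an engineer would, in place of code of your own. Each camera call takes 0.05 s, during which the arm holds its last target. There are 200 camera calls.

### The job

Lift the loose cover off the radiator valve box and lay it gently flat, handle up, on the free counter beside the box. Then turn the thumbscrew inside clockwise (seen from above) until it seats firmly, back it off a quarter turn, and finish still gripping the thumbscrew, holding it still there so that the lock nut can be tightened. Leave the mug, jar, spirit level and screw organiser where they are.

Things in the scene. Friction and masses are not known exactly. Their poses are not given: they have to be found in the camera images.
- valve_box: White open box fixed to the counter, 156 (x) x 166 (y) x 45 mm high, walls 8 mm, floor 8 mm. Origin: centre of its underside; z up. 5 mm pins stand 8 mm above the rim at x = 0, y = +-72 mm, on bosses 18 mm wide that reach inwards to y = +-63 mm. Inside otherwise 140 x 150 mm, thumbscrew in the centre. A pipe stub sticks out 24 mm at its +x side, 30 mm high. Place and yaw (+-0.5 rad) vary.
- cover: Loose grey plate, 156 (x) x 166 (y) x 4 mm, 0.1 to 0.21 kg, on the box's rim, pins loose in two 9 mm holes; lifts straight up. Origin: centre of its underside, 45 mm up at the start. Bar handle upright in its middle: 44 mm along x, 14 mm thick along y, top 34 mm above the origin; grip across its thickness. Free counter for it at the box's left: x 0.40 to 0.62, y 0.12 to 0.34 m.
- wing: Brass wing of the thumbscrew, mid-box under the cover: upright bar 34 mm along its x, 10 mm thick along its y, 22 mm high. Origin: centre of its underside, 20 mm above the counter (so its top is 42 mm up, below the rim). Turns in place about z, without rising or sinking. Seated, its length lies along the box's x axis; a quarter turn open, along the box's y axis.
- thumbscrew (a joint): Angle of the thumbscrew in rad: 0 is seated (a hard stop); grows counterclockwise seen from above as it is opened (stop at 2.8). Starts between 0.6 and 1.25. Light friction (about 0.04 N m); it stays where it is left. A quarter turn is 1.57.
- mug: White ceramic mug, 82 mm diameter, 92 mm high, with a side handle. Origin: centre of its underside. Leave alone.
- jar: Closed green glass jar, 72 mm diameter, 110 mm high. Origin: centre of its underside. Leave alone.
- spirit_level: Yellow aluminium spirit level lying flat, 50 (x) x 400 (y) x 22 mm, beyond the box. Origin: centre of its underside. Leave alone.
- organiser: Closed grey plastic screw organiser, 144 (x) x 204 (y) x 42 mm, a hex key lying on its lid. Origin: centre of its underside. Leave alone.

How it is judged:
On the way, in this order (a step that is already met when the one before it is completed fails the run):
1. the cover lies flat on the counter beside the box, let go (height (world z) of cover below 0.01 m and angle between cover's own z axis and vertical below 0.1 rad and horizontal distance between cover and valve_box above 0.15 m and linear speed of cover below 0.05 m/s and contact force between cover and the fingers below 0.3 N), for 0.2 s.
2. the thumbscrew is turned clockwise until it seats (within 0.06 rad of its stop) (value of joint thumbscrew below 0.06 rad), for 0.2 s.
At the end, for the whole second after the job is handed in: Screw 1.57 rad (+/-0.22) open, still (under 0.05 rad/s), gripped with over 2 N; cover flat on the counter, handle up (origin under 10 mm up, tilt under 0.1 rad), its centre over 150 mm from the box's, at rest, not touched by the fingers (under 0.3 N) (all of step 1 and value of joint thumbscrew between 1.35 and 1.79 rad and velocity of joint thumbscrew between -0.05 and 0.05 rad/s and contact force between wing and the fingers above 2 N); the arm keeps its last pose, push and grip.
It fails at once if the mug, jar, spirit level or organiser is pushed more than 30 mm or tipped over (distance of any of mug, jar, spirit_level, organiser from where it was at the start of the episode above 0.03 m or angle between any of mug, jar, spirit_level, organiser's own z axis and vertical above 0.35 rad).
It fails at once if the cover is dropped onto the counter (faster than 0.6 m/s within 30 mm of it) (height (world z) of cover below 0.03 m and linear speed of cover above 0.6 m/s).
It fails at once if the cover is turned on its edge or over (angle between cover's own z axis and vertical above 1.2 rad).
It also fails if it takes over 62 s, if anything falls off the work surface, if the arm or the gripper's body presses on something with over 40 N, if the wrist force passes 120 N, or if a joint passes its speed limit or range.

## Working session

There is one attempt and no reset: what is moved stays moved. The work goes in short steps, Python scripts to look and compute and a tool call to move; the robot and the scene stay as the last step left them, time stands still between calls to the robot, and variables do not carry over. Pictures are saved under pics/ and viewed, at most 10 in all, crops included, and the job is handed in when it is done.

```bash
ls; mkdir -p pics; python3 - <<'E'
from workcell import bot
import cv2,numpy as np
s=bot.read_state();print({k:np.round(v,3).tolist() for k,v in s.items()})
for n in("top","scene"):
    c=bot.read_camera(n);cv2.imwrite(f"pics/{n}0.png",cv2.resize(c["frame"][:,:,::-1],(800,600),interpolation=cv2.INTER_CUBIC))
    print(n,c["fov_y"],c["cx"],c["cy"],np.round(c["R"],3).tolist(),np.round(c["t"],3).tolist())
E
```

```text
pics
workcell.py
{'clock': 0.0, 'joint_positions': [-1.276, 0.592, 0.048, 1.61, -0.033, 0.943, -0.034], 'joint_velocities': [-0.0, -0.001, -0.0, 0.0, -0.0, -0.003, 0.001], 'joint_efforts': [0.0, -54.868, 1.547, -19.813, 0.009, 0.009, 0.0], 'tool_pos': [0.274, 0.671, 0.303], 'ee_rot': [-0.605, -3.082, 0.004], 'contact_force': [-0.839, -0.806, -0.208], 'wrist_torque': [0.031, -0.034, -0.025], 'grip_force': 0.0, 'finger_gap': 1.002}
top 47.61669520252684 250.96387085023483 189.50456571398465 [[0.036, -0.999, -0.007], [-0.979, -0.034, -0.201], [0.201, 0.014, -0.98]] [0.005, 0.618, 1.49]
scene 49.094136056450495 253.83058807727988 186.35026234833234 [[-0.122, 0.992, -0.019], [0.659, 0.067, -0.749], [-0.742, -0.104, -0.662]] [0.065, -0.362, 1.963]
```

View pics/top0.png

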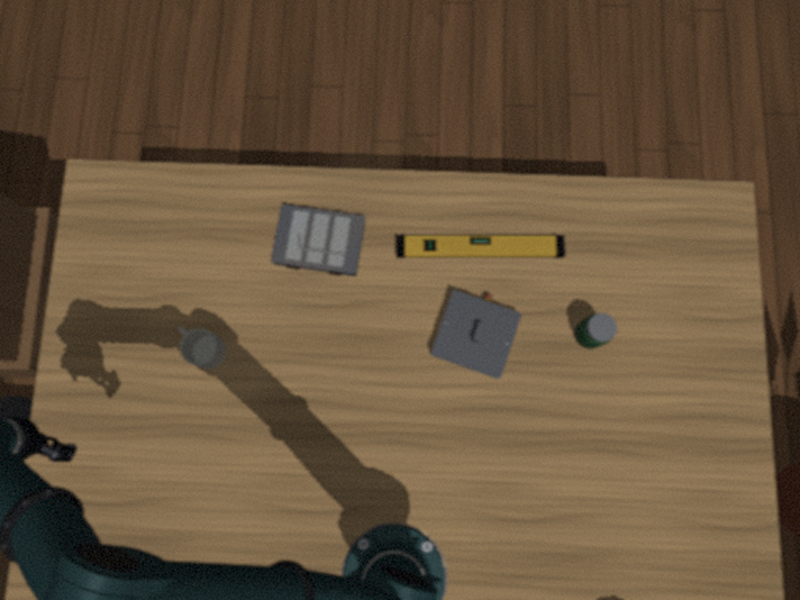

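View pics/scene0.png

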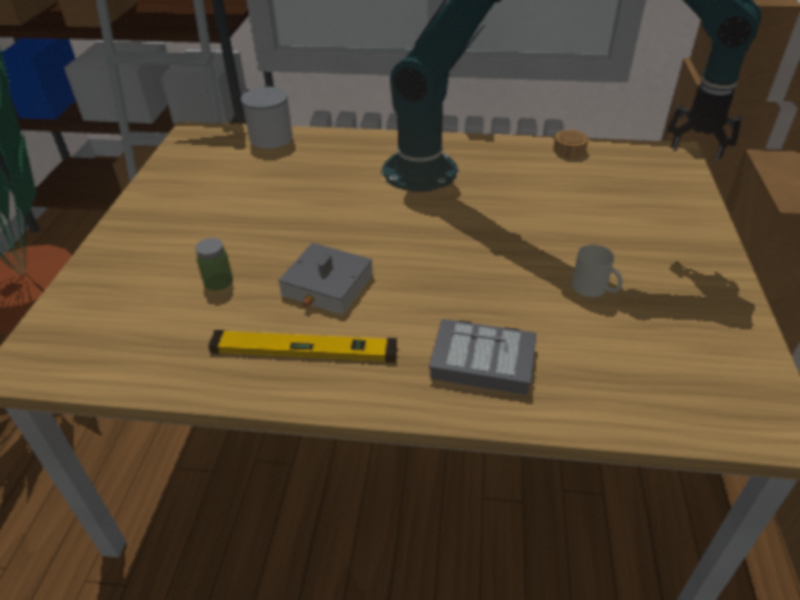

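The top view shows the grey cover, with corners near (453,288), (521,312), (499,378) and (431,353), and the handle at (476,328). The jar is at (597,330), the mug at (203,348), and the arm is off to the left. The scene view shows the cover near (327,275). I'll enlarge both.

```bash
python3 - <<'E'
import cv2,numpy as np
a=cv2.imread("pics/top0.png")[270:400,420:540];b=cv2.imread("pics/scene0.png")[230:330,270:390]
A=cv2.resize(a,None,fx=3.3,fy=3.3,interpolation=cv2.INTER_CUBIC);B=cv2.resize(b,None,fx=3.3,fy=3.3,interpolation=cv2.INTER_CUBIC)
B=cv2.copyMakeBorder(B,0,A.shape[0]-B.shape[0],0,0,cv2.BORDER_CONSTANT)
cv2.imwrite("pics/crop0.png",cv2.convertScaleAbs(np.hstack([A,B]),alpha=1.5,beta=0));print(A.shape,B.shape)
E
```

```text
(429, 396, 3) (429, 396, 3)
```

View pics/crop0.png

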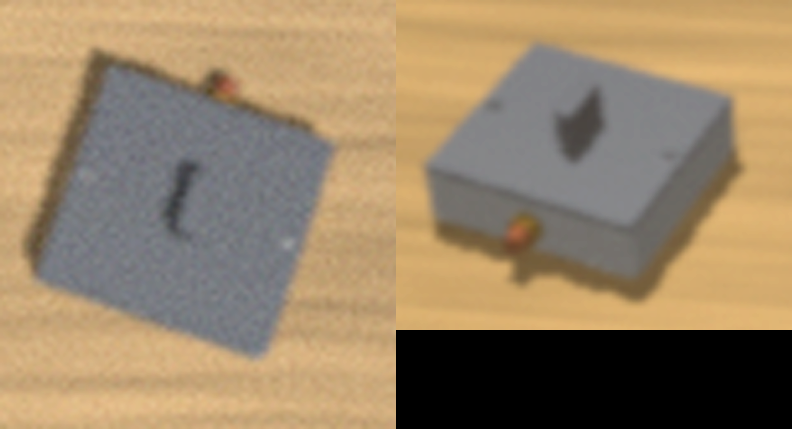

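The left crop (top view) has cover corners at (112,65), (333,148), (262,357) and (38,277), with pins at (85,174) and (287,243). The right crop (scene view) has the matching corners at (632,225), (428,163), (537,44) and (733,98), with pins at (672,155) and (493,103).

```bash
cat > h.py <<'E'
import numpy as np,cv2
from scipy.spatial.transform import Rotation as Ro
from scipy.optimize import least_squares
from workcell import bot
def K(c):
    f=192/np.tan(np.radians(c["fov_y"])/2);return f
def ray(c,p,fish=False):
    d=(np.array(p,float)-[c["cx"],c["cy"]])/K(c)
    if fish:
        r=np.hypot(*d);v=np.array([*(d/r*np.sin(r)),np.cos(r)]) if r>0 else np.array([0,0,1.])
    else: v=np.array([*d,1.])
    R=np.array(c["R"]);v=R.T@v
    return -R.T@np.array(c["t"]),v/np.linalg.norm(v)
def tri(rays):
    A=sum(np.eye(3)-np.outer(v,v) for o,v in rays);b=sum((np.eye(3)-np.outer(v,v))@o for o,v in rays)
    return np.linalg.solve(A,b)
def atz(r,z): o,v=r;return o+v*(z-o[2])/v[2]
def delta(pos,yawy=None):
    """tool-axes shift/rotvec to reach TCP pos, pointing down with closing line y at world angle yawy"""
    s=bot.read_state();R=Ro.from_rotvec(s["ee_rot"])
    d=R.inv().apply(np.array(pos)-s["tool_pos"]);out=[]
    if yawy is not None:
        for a in (yawy,yawy+np.pi):
            y=np.array([np.cos(a),np.sin(a),0]);z=np.array([0,0,-1.]);x=np.cross(y,z)
            out.append((R.inv()*Ro.from_matrix(np.c_[x,y,z])).as_rotvec().round(3).tolist())
    return d.round(4).tolist(),out
E
python3 - <<'E'
from h import *
T=bot.read_camera("top");S=bot.read_camera("scene")
t=np.array([(112,65),(333,148),(262,357),(38,277),(85,174),(287,243)])/3.3+[420,270]
s=(np.array([(632,225),(428,163),(537,44),(733,98),(672,155),(493,103)])-[396,0])/3.3+[270,230]
t=(t+.5)/1.5625-.5; s=(s+.5)/1.5625-.5
P=np.array([tri([ray(T,a),ray(S,b)]) for a,b in zip(t,s)]);print(P.round(4))
print("c",P[:4].mean(0),P[4:].mean(0))
print("top z.049",np.mean([atz(ray(T,a),.049) for a in t[:4]],0),np.mean([atz(ray(S,a),.049) for a in s[:4]],0))
d=P[4]-P[5];print("yaw y axis pins",np.arctan2(d[1],d[0])-np.pi/2)
for i,j in((0,3),(1,2)):
  d=P[i]-P[j];print(np.arctan2(d[1],d[0]))
for i,j in((0,1),(3,2)):
  d=P[i]-P[j];print(np.arctan2(d[1],d[0])-np.pi/2)
print("mug",atz(ray(T,np.array((203,350))/1.5625),.09),"jar",atz(ray(T,np.array((600,327))/1.5625),.11),bot.read_state()["joint_positions"])
w=bot.read_camera("wrist");print(w["fov_y"],np.round(w["R"],3).tolist(),np.round(-np.array(w["R"]).T@w["t"],3))
E
```

```text
[[ 0.6406 -0.112   0.0501]
 [ 0.5877 -0.2673  0.0472]
 [ 0.4418 -0.2204  0.0448]
 [ 0.491  -0.0651  0.0444]
 [ 0.5634 -0.0965  0.0484]
 [ 0.52   -0.2358  0.0494]]
c [ 0.54029043 -0.16619342  0.04663662] [ 0.54169065 -0.1661199   0.0489079 ]
top z.049 [ 0.54018999 -0.16675303  0.049     ] [ 0.54323145 -0.16455181  0.049     ]
yaw y axis pins -0.301929486553981
-0.3038984054397034
-0.3109987874421362
-0.3282204371834987
-0.30684460192777463
mug [0.47579577 0.44049881 0.09      ] jar [ 0.55490996 -0.43035934  0.11      ] [-1.27651038  0.59179153  0.0483526   1.60930065 -0.03333909  0.9426543
 -0.03366465]
65.70646984690485 [[0.378, 0.926, -0.001], [0.884, -0.36, 0.299], [0.276, -0.114, -0.954]] [0.203 0.699 0.374]
```

```bash
python3 - <<'E'
from h import *
print(delta([.541,-.166,.25],np.pi/2-.31))
E
```

```text
([-0.5636, -0.6738, 0.0541], [[-0.001, 0.0, -0.078], [0.0, 0.002, 3.064]])
```
Each row is relative to start pose of command. Final row as target; does each row limited to 0.05 m? "what a row doesn't reach only later rows make up". So I can give the far target in 8 rows identical; goes at 0.05/row. Nice. But straight line anyway. Let me send 8 rows of the target, then recompute.

Careful with the scale: shifts go in units of 50 mm and turns go in units of 0.1 rad. That gives: -0.306 m is -6.12, -0.268 m is -5.36, -0.078 rad is -0.78.

Call:
{"method": "drive_effector", "body": {"steps": [{"jaw":1,"x":-0.64,"y":-0.76},{"jaw":1,"x":-1.28,"y":-1.54},{"jaw":1,"x":-1.92,"y":-2.3},{"jaw":1,"x":-2.56,"y":-3.06,"drz":-0.2},{"jaw":1,"x":-3.2,"y":-3.82,"drz":-0.4},{"jaw":1,"x":-3.84,"y":-4.6,"drz":-0.6},{"jaw":1,"x":-4.48,"y":-5.36,"z":0.2,"drz":-0.78},{"jaw":1,"x":-5.12,"y":-6.12,"z":0.4,"drz":-0.78}]}}

```text
clock: 1.05
tool_pos: [0.3955, 0.291, 0.2846]
ee_rot: [0.484, 3.103, 0.002]
contact_force: [1.4, 0.1, 0.0]
finger_gap: 1.0
grip_force: 0.0
```

```bash
python3 - <<'E'
from h import *
print(delta([.541,-.166,.25],np.pi/2-.31),bot.read_state()["joint_positions"])
E
```

```text
([-0.2777, -0.3911, 0.0343], [[0.002, 0.001, 0.001], [-0.002, 0.002, -3.141]]) [-0.77542525  0.3273825   0.06108164  2.14750634 -0.03166157  0.66567439
  0.56888279]
```

In the tool's units: -0.32 m is -6.4, -0.28 m is -5.6.

Call:
{"method": "drive_effector", "body": {"steps": [{"jaw":1,"x":-0.58,"y":-0.8},{"jaw":1,"x":-1.16,"y":-1.6},{"jaw":1,"x":-1.74,"y":-2.4},{"jaw":1,"x":-2.32,"y":-3.2,"z":0.2},{"jaw":1,"x":-2.9,"y":-4,"z":0.2},{"jaw":1,"x":-3.48,"y":-4.8,"z":0.4},{"jaw":1,"x":-4.06,"y":-5.6,"z":0.4},{"jaw":1,"x":-4.64,"y":-6.4,"z":0.6}]}}

```text
clock: 1.85
tool_pos: [0.5193, -0.0845, 0.2551]
ee_rot: [0.484, 3.101, 0.001]
contact_force: [0.3, 0.4, 0.7]
finger_gap: 1.0
grip_force: 0.0
```

Call:
{"method": "drive_effector", "body": {"steps": [{"jaw":1,"x":-0.56,"y":-0.8},{"jaw":1,"x":-0.76,"y":-1.2,"z":0.1},{"jaw":1,"x":-0.76,"y":-1.2,"z":0.1},{"jaw":1,"x":-0.76,"y":-1.2,"z":0.1}]}}

```text
clock: 2.25
tool_pos: [0.5358, -0.1511, 0.2491]
ee_rot: [-0.486, -3.103, -0.001]
contact_force: [0.7, 1.8, 0.5]
finger_gap: 1.004
grip_force: 0.0
```

```bash
python3 - <<'E'
from h import *
print(delta([.541,-.166,.25],np.pi/2-.31),bot.read_state()["joint_positions"])
w=bot.read_camera("wrist");f=w["frame"]
cv2.imwrite("pics/w1.png",cv2.resize(f[:,:,::-1],(800,600),interpolation=cv2.INTER_CUBIC))
E
```

```text
([-0.0095, -0.0126, -0.0009], [[0.0, -0.001, -0.001], [-0.001, -0.001, 3.141]]) [ 0.09942238  0.45735561  0.12647851  2.04085531 -0.09292707  0.64950331
  1.5470998 ]
```

View pics/w1.png

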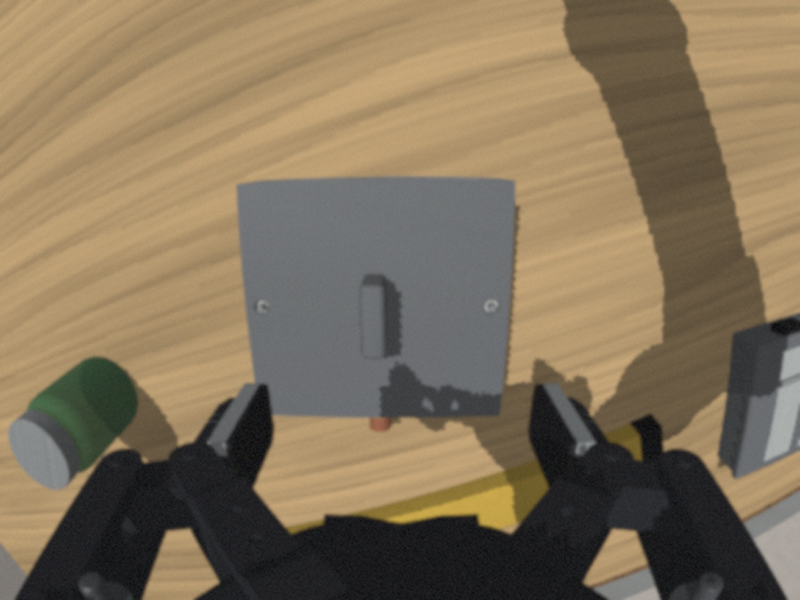

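The wrist view shows the cover with pins at (262,306) and (491,306), and the handle top from (361,285) to (385,358). The handle lies along the tool's x axis.

```bash
python3 - <<'E'
from h import *
w=bot.read_camera("wrist")
q=lambda p:ray(w,(np.array(p)+.5)/1.5625-.5,True)
a=atz(q((491,306)),.053);b=atz(q((262,306)),.053);d=a-b
print(a,b,(a+b)/2,np.hypot(*d[:2]),np.arctan2(d[1],d[0])-np.pi/2)
h=[atz(q(p),.079) for p in((361,285),(384,285),(385,358),(361,358))];print(np.round(h,4),np.mean(h,0))
c=[atz(q(p),.049) for p in((238,184),(515,181),(500,416),(259,413))];print(np.round(c,4),np.mean(c,0))
E
```

```text
[ 0.56118596 -0.10018455  0.053     ] [ 0.51817317 -0.23509557  0.053     ] [ 0.53967956 -0.16764006  0.053     ] 0.1416018531651655 -0.30863525947635306
[[ 0.5187 -0.1671  0.079 ]
 [ 0.5225 -0.1553  0.079 ]
 [ 0.5633 -0.1683  0.079 ]
 [ 0.5592 -0.1813  0.079 ]] [ 0.54091479 -0.1680097   0.079     ]
[[ 0.4425 -0.2231  0.049 ]
 [ 0.4924 -0.0656  0.049 ]
 [ 0.6421 -0.1122  0.049 ]
 [ 0.5903 -0.2713  0.049 ]] [ 0.54183433 -0.16804325  0.049     ]
```

In the tool's units: 0.11 m is 2.2, 0.1 m is 2.

Call:
{"method": "drive_effector", "body": {"steps": [{"jaw":1,"x":-0.18,"y":-0.26,"z":0.4},{"jaw":1,"x":-0.18,"y":-0.26,"z":1},{"jaw":1,"x":-0.18,"y":-0.26,"z":1.6},{"jaw":1,"x":-0.18,"y":-0.26,"z":2},{"jaw":1,"x":-0.18,"y":-0.26,"z":2.2},{"jaw":1,"x":-0.18,"y":-0.26,"z":2.2}]}}

```text
clock: 2.95
tool_pos: [0.5402, -0.1645, 0.1384]
ee_rot: [-0.481, -3.102, -0.001]
contact_force: [0.1, -1.4, 1.3]
finger_gap: 1.0
grip_force: 0.0
```

```bash
python3 - <<'E'
from h import *
print(delta([.541,-.167,.127],np.pi/2-.309))
w=bot.read_camera("wrist");cv2.imwrite("pics/w2.png",cv2.resize(w["frame"][:,:,::-1],(800,600),interpolation=cv2.INTER_CUBIC))
E
```

```text
([-0.0015, -0.0022, 0.0114], [[0.0, -0.003, 0.002], [0.004, 0.001, -3.14]])
```

View pics/w2.png

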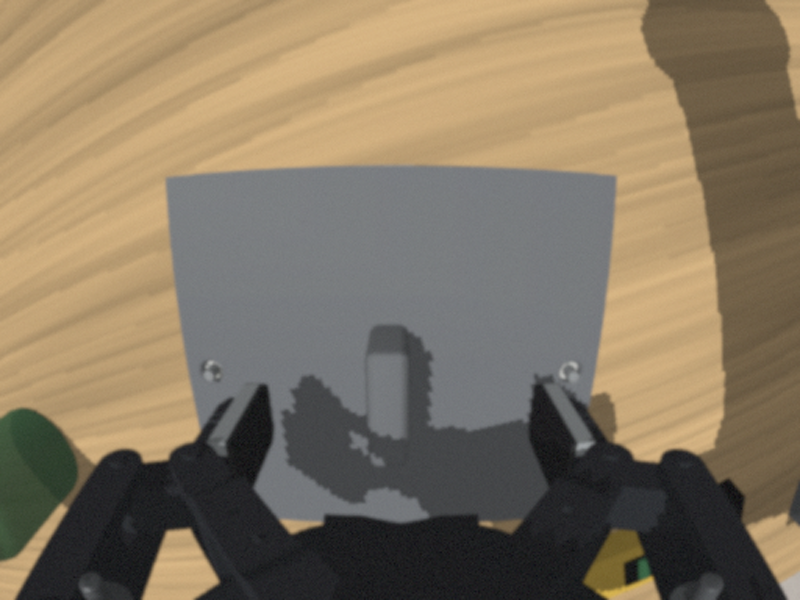

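The handle's top edge runs from (366,354) to (409,354) and the pins are at (211,371) and (570,371). The fingers straddle the handle, so I'm checking that its height agrees between views.

```bash
python3 - <<'E'
from h import *
w=bot.read_camera("wrist")
q=lambda p:ray(w,(np.array(p)+.5)/1.5625-.5,True)
a=atz(q((570,371)),.053);b=atz(q((211,371)),.053);print((a+b)/2,np.hypot(*(a-b)[:2]))
for z in(.074,.079,.084):
  u,v=atz(q((366,354)),z),atz(q((409,354)),z);print(z,(u+v)/2,np.hypot(*(u-v)[:2]))
E
```

```text
[ 0.54056399 -0.17010743  0.053     ] 0.14232748260087968
0.074 [ 0.52383617 -0.16456662  0.074     ] 0.013792750200464369
0.079 [ 0.52180243 -0.16376247  0.079     ] 0.01328804650557633
0.084 [ 0.51976869 -0.16295832  0.084     ] 0.012783342810688273
```

Call:
{"method": "drive_effector", "body": {"steps": [{"jaw":1,"x":-0.02,"y":-0.06,"z":0.12},{"jaw":1,"x":-0.02,"y":-0.06,"z":0.22},{"jaw":0,"x":-0.02,"y":-0.06,"z":0.22},{"jaw":0,"x":-0.02,"y":-0.06,"z":0.22},{"jaw":0,"x":-0.02,"y":-0.06,"z":0.22},{"jaw":0,"x":-0.02,"y":-0.06,"z":0.22},{"jaw":0,"x":-0.02,"y":-0.06,"z":0.22},{"jaw":0,"x":-0.02,"y":-0.06,"z":0.22}], "clamp_n": 50}}

```text
clock: 3.85
tool_pos: [0.541, -0.1694, 0.1286]
ee_rot: [0.484, 3.103, -0.0]
contact_force: [0.7, -0.1, 2.0]
finger_gap: 0.149
grip_force: 49.2
```

Call:
{"method": "drive_effector", "body": {"steps": [{"jaw":0},{"jaw":0},{"jaw":0,"z":-0.1},{"jaw":0,"z":-0.3},{"jaw":0,"z":-0.6},{"jaw":0,"z":-0.6}]}}

```text
clock: 4.45
tool_pos: [0.5419, -0.1699, 0.1607]
ee_rot: [0.484, 3.1, -0.001]
contact_force: [0.2, -0.8, -1.5]
finger_gap: 0.152
grip_force: 48.7
```

```bash
python3 - <<'E'
from h import *
print(delta([.51,.23,.20],np.pi/2-.309))
E
```

```text
([0.1522, 0.3711, -0.0399], [[0.0, 0.004, -0.001], [0.007, -0.0, 3.141]])
```

Call:
{"method": "drive_effector", "body": {"steps": [{"jaw":0,"x":0.12,"y":0.3,"z":-0.2},{"jaw":0,"x":0.36,"y":0.88,"z":-0.4},{"jaw":0,"x":0.66,"y":1.6,"z":-0.6},{"jaw":0,"x":0.96,"y":2.34,"z":-0.8},{"jaw":0,"x":1.26,"y":3.08,"z":-0.8},{"jaw":0,"x":1.56,"y":3.8,"z":-0.8},{"jaw":0,"x":1.86,"y":4.54,"z":-0.8},{"jaw":0,"x":2.16,"y":5.26,"z":-0.8}]}}

```text
clock: 5.25
tool_pos: [0.5178, 0.1158, 0.1987]
ee_rot: [0.484, 3.103, 0.001]
contact_force: [0.8, -0.1, -1.3]
finger_gap: 0.158
grip_force: 48.9
```

Call:
{"method": "drive_effector", "body": {"steps": [{"jaw":0,"x":0.3,"y":0.72},{"jaw":0,"x":0.56,"y":1.38},{"jaw":0,"x":0.76,"y":1.86},{"jaw":0,"x":0.88,"y":2.12,"z":0.2},{"jaw":0,"x":0.88,"y":2.12,"z":0.6},{"jaw":0,"x":0.88,"y":2.12,"z":1},{"jaw":0,"x":0.88,"y":2.12,"z":1.4},{"jaw":0,"x":0.88,"y":2.12,"z":1.5}]}}

```text
clock: 6.05
tool_pos: [0.5072, 0.2268, 0.1211]
ee_rot: [-0.486, -3.1, 0.005]
contact_force: [-0.6, -0.3, -1.9]
finger_gap: 0.156
grip_force: 48.9
```

```bash
python3 - <<'E'
from h import *
print(delta([.51,.23,.082],np.pi/2-.309))
w=bot.read_camera("wrist");s=bot.read_camera("scene")
cv2.imwrite("pics/w3.png",np.vstack([cv2.resize(w["frame"][200:,:,::-1],(800,287)),cv2.resize(s["frame"][100:284,:,::-1],(800,287))]))
E
```

```text
([-0.0018, 0.0041, 0.0391], [[-0.004, -0.003, -0.002], [-0.005, 0.006, 3.14]])
```

View pics/w3.png

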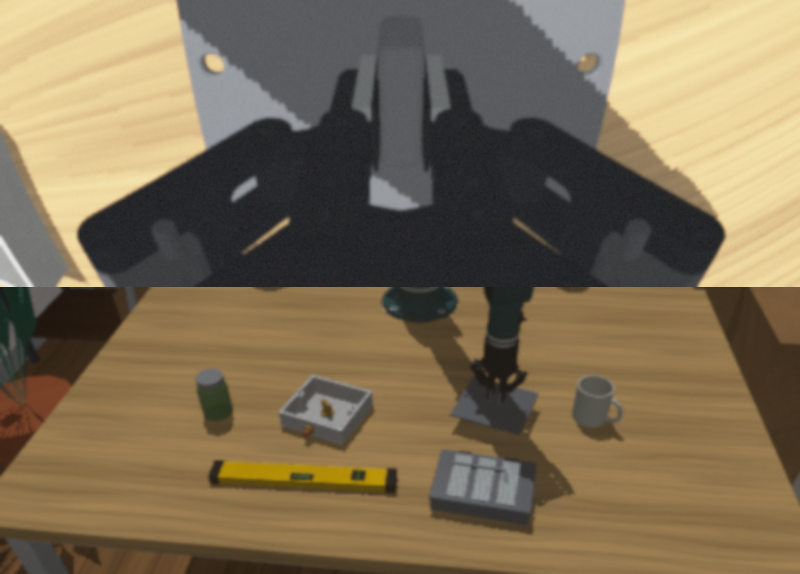

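The upper (wrist) half shows the handle held centrally, with the holes at (214,62) and (588,62). The lower (scene) half shows the cover at (495,405), clear of the mug and organiser. The box is open, with the brass wing at (327,408). Next I lower the cover and watch the contact force.

In the tool's units: 0.036 m is 0.72, 0.037 m is 0.74.

Call:
{"method": "drive_effector", "body": {"steps": [{"jaw":0,"y":0.06,"z":0.2},{"jaw":0,"y":0.06,"z":0.4},{"jaw":0,"y":0.06,"z":0.54},{"jaw":0,"y":0.06,"z":0.62},{"jaw":0,"y":0.06,"z":0.68},{"jaw":0,"y":0.06,"z":0.72},{"jaw":0,"y":0.06,"z":0.74},{"jaw":0,"y":0.06,"z":0.74}]}}

```text
clock: 6.95
tool_pos: [0.5094, 0.2313, 0.0864]
ee_rot: [0.485, 3.104, 0.0]
contact_force: [0.5, 0.5, -1.7]
finger_gap: 0.151
grip_force: 48.9
```

Call:
{"method": "drive_effector", "body": {"steps": [{"jaw":0,"z":0.02},{"jaw":0,"z":0.04},{"jaw":0,"z":0.06},{"jaw":0,"z":0.06},{"jaw":0,"z":0.06}]}}

```text
clock: 7.45
tool_pos: [0.5094, 0.2313, 0.0836]
ee_rot: [0.485, 3.104, 0.0]
contact_force: [-1.2, -0.4, 2.5]
finger_gap: 0.149
grip_force: 49.4
```

Call:
{"method": "drive_effector", "body": {"steps": [{"jaw":0.3},{"jaw":0.5},{"jaw":1},{"jaw":1},{"jaw":1},{"jaw":1,"z":-0.2},{"jaw":1,"z":-0.6},{"jaw":1,"z":-1.2}]}}

```text
clock: 8.25
tool_pos: [0.5085, 0.2309, 0.1434]
ee_rot: [-0.484, -3.102, 0.003]
contact_force: [-0.2, -0.1, 0.2]
finger_gap: 0.998
grip_force: 0.0
```

Call:
{"method": "drive_effector", "body": {"steps": [{"jaw":1,"z":-0.8},{"jaw":1,"z":-1.6},{"jaw":1,"z":-2},{"jaw":1,"z":-2}]}}

```text
clock: 8.65
tool_pos: [0.5111, 0.2319, 0.2473]
ee_rot: [0.484, 3.098, 0.008]
contact_force: [0.7, 0.7, -0.7]
finger_gap: 1.001
grip_force: 0.0
```

```bash
python3 - <<'E'
from h import *
print(delta([.541,-.168,.25],np.pi/2-.309), delta([.541,-.168,.25],np.pi/2-.309+.9),bot.read_state()["joint_positions"])
E
```

```text
([-0.1505, -0.3717, -0.004], [[0.006, 0.005, -0.001], [0.008, -0.009, 3.141]]) ([-0.1505, -0.3717, -0.004], [[0.003, 0.007, -0.901], [0.009, -0.004, 2.241]]) [-0.65783153  0.46721317  0.20403477  2.0393404  -0.15365058  0.6413459
  0.90837971]
```

Call:
{"method": "drive_effector", "body": {"steps": [{"jaw":1,"x":-0.18,"y":-0.44,"drz":1.4},{"jaw":1,"x":-0.56,"y":-1.4,"drz":2.8},{"jaw":1,"x":-0.92,"y":-2.28,"drz":4.2},{"jaw":1,"x":-1.28,"y":-3.16,"drz":5.6},{"jaw":1,"x":-1.64,"y":-4.04,"drz":7},{"jaw":1,"x":-2,"y":-4.94,"drz":8.4},{"jaw":1,"x":-2.36,"y":-5.82,"drz":9.8},{"jaw":1,"x":-2.72,"y":-6.7,"drz":11.2}]}}

```text
clock: 9.45
tool_pos: [0.5359, -0.1308, 0.2427]
ee_rot: [-2.065, -2.365, 0.001]
contact_force: [1.1, 0.0, -0.0]
finger_gap: 0.998
grip_force: 0.0
```

```bash
python3 - <<'E'
from h import *
print(delta([.541,-.168,.25],np.pi/2-.309+.9),bot.read_state()["joint_positions"])
E
```

```text
([-0.0375, -0.0, -0.0073], [[-0.0, -0.002, -2.026], [-0.002, 0.0, 1.115]]) [-0.20891085  0.5057551   0.50382319  2.0674731  -0.39061728  0.66176628
  0.69027981]
```

In the tool's units: -0.03 m is -0.6, -0.01 m is -0.2, 1.1 rad is 11.

Call:
{"method": "drive_effector", "body": {"steps": [{"jaw":1,"x":-0.2,"drz":1.4},{"jaw":1,"x":-0.6,"drz":2.8},{"jaw":1,"x":-0.6,"drz":4.2},{"jaw":1,"x":-0.6,"drz":5.6},{"jaw":1,"x":-0.6,"drz":7},{"jaw":1,"x":-0.6,"drz":8.4},{"jaw":1,"x":-0.6,"drz":9.8},{"jaw":1,"x":-0.6,"drz":11}]}}

```text
clock: 10.25
tool_pos: [0.5403, -0.1585, 0.2425]
ee_rot: [-2.997, -0.938, 0.003]
contact_force: [0.3, 0.5, 0.8]
finger_gap: 0.996
grip_force: 0.0
```

Call:
{"method": "drive_effector", "body": {"steps": [{"jaw":1},{"jaw":1},{"jaw":1}]}}

```text
clock: 10.55
tool_pos: [0.5408, -0.1589, 0.2431]
ee_rot: [-2.995, -0.948, 0.001]
contact_force: [-0.4, -0.0, 0.2]
finger_gap: 0.999
grip_force: 0.0
```

```bash
python3 - <<'E'
from h import *
import pickle
print(delta([.541,-.168,.25],np.pi/2-.309+.9),bot.read_state()["joint_positions"])
w=bot.read_camera("wrist");t=bot.read_camera("top");pickle.dump((w,t),open("v1.pkl","wb"))
a=cv2.resize(w["frame"][:,:,::-1],(800,600),interpolation=cv2.INTER_CUBIC)
cv2.imwrite("pics/w4.png",a)
E
```

```text
([-0.0051, 0.0076, -0.0069], [[-0.0, -0.001, -3.119], [-0.001, 0.0, 0.022]]) [-0.35412299  0.60657633  0.8115599   2.0494813  -0.64567635  0.75777963
 -0.09688541]
```

View pics/w4.png

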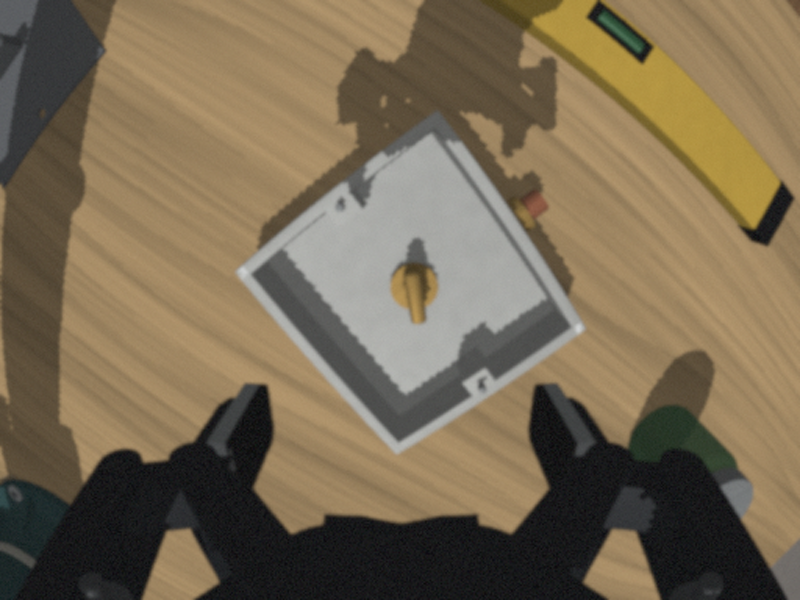

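The wing's top bar runs from about (411,272) to (418,322) inside the open box. The box pins are at (341,204) and (482,383).

```bash
python3 - <<'E'
from h import *
import pickle
w,t=pickle.load(open("v1.pkl","rb"))
q=lambda p:ray(w,(np.array(p)+.5)/1.5625-.5,True)
a,b=atz(q((341,204)),.053),atz(q((482,383)),.053);d=a-b;print("box",(a+b)/2,np.hypot(*d[:2]),np.arctan2(d[1],d[0])-np.pi/2)
a,b=atz(q((411,272)),.042),atz(q((418,322)),.042);d=a-b;print(a,b,(a+b)/2,np.hypot(*d[:2]),"theta",np.arctan2(d[1],d[0])+.309)
s=bot.read_state();print(Ro.from_rotvec(s["ee_rot"]).as_matrix().round(3))
E
```

```text
box [ 0.54396159 -0.16818956  0.053     ] 0.14061064841844984 -0.3046504739826963
[ 0.55340449 -0.15804524  0.042     ] [ 0.52990663 -0.18018605  0.042     ] [ 0.54165556 -0.16911565  0.042     ] 0.032285671456653 theta 1.0646723373260205
[[ 0.818  0.575  0.   ]
 [ 0.575 -0.818  0.   ]
 [ 0.    -0.    -1.   ]]
```

```bash
python3 - <<'E'
from h import *
print(delta([.542,-.168,.15],-.816))
E
```

```text
([-0.0043, 0.008, 0.0933], [[-0.0, -0.0, -0.142], [-0.0, 0.0, 2.999]])
```

Call:
{"method": "drive_effector", "body": {"steps": [{"jaw":1,"x":-0.1,"y":0.18,"z":0.4,"drz":-0.7},{"jaw":1,"x":-0.1,"y":0.18,"z":1,"drz":-1.4},{"jaw":1,"x":-0.1,"y":0.18,"z":1.6,"drz":-1.4},{"jaw":1,"x":-0.1,"y":0.18,"z":1.86,"drz":-1.4},{"jaw":1,"x":-0.1,"y":0.18,"z":1.86,"drz":-1.4},{"jaw":1,"x":-0.1,"y":0.18,"z":1.86,"drz":-1.4}]}}

```text
clock: 11.25
tool_pos: [0.5425, -0.1696, 0.151]
ee_rot: [2.922, 1.153, 0.001]
contact_force: [0.5, -0.2, 1.5]
finger_gap: 0.994
grip_force: 0.0
```

```bash
python3 - <<'E'
from h import *
import pickle
print(delta([.542,-.168,.086],-.816),bot.read_state()["joint_positions"])
w=bot.read_camera("wrist");pickle.dump(w,open("v2.pkl","wb"))
cv2.imwrite("pics/w5.png",cv2.resize(w["frame"][170:320,156:356,::-1],(800,600),interpolation=cv2.INTER_CUBIC))
E
```

```text
([0.0008, -0.0016, 0.065], [[0.001, -0.0, -0.003], [-0.001, -0.002, 3.138]]) [-0.20143223  0.71222988  0.61679161  2.08472216 -0.76167922  0.57932731
  0.14509461]
```

View pics/w5.png

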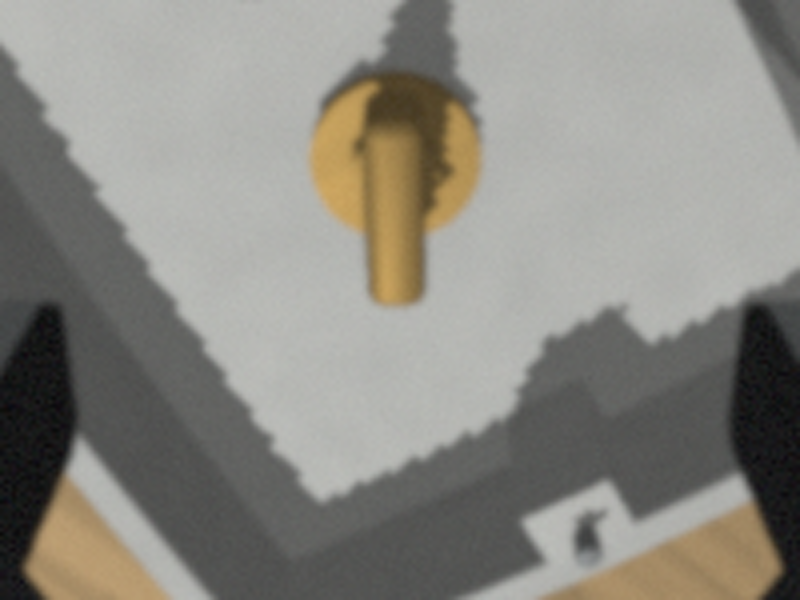

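The wing's top runs from (394,125) to (397,302) in the crop, nearly parallel to the fingers. A collar lies under it, so the fingertips must stay above about z = 20 mm.

```bash
python3 - <<'E'
from h import *
import pickle
w1,_=pickle.load(open("v1.pkl","rb"));w=pickle.load(open("v2.pkl","rb"))
q1=lambda p:ray(w1,(np.array(p)+.5)/1.5625-.5,True)
q=lambda p:ray(w,(np.array(p)+.5)/4-.5+[156,170],True)
A=[(394,127),(397,301)]
print("tri",tri([q(A[0]),q1((411,272))]),tri([q(A[1]),q1((418,322))]))
a,b=[atz(q(p),.042) for p in A];d=a-b;print(a,b,(a+b)/2,np.hypot(*d[:2]),"angle",np.arctan2(d[1],d[0]))
c=(a+b)/2;print(delta([c[0],c[1],.097],np.arctan2(d[1],d[0])-np.pi/2))
E
```

```text
tri [ 0.5554923  -0.15644944  0.05280116] [ 0.53012562 -0.18040111  0.04199297]
[ 0.55284489 -0.15899181  0.042     ] [ 0.53035005 -0.18061117  0.042     ] [ 0.54159747 -0.16980149  0.042     ] 0.03119959404841253 angle 0.7655549768342924
([-0.001, -0.0008, 0.0544], [[0.002, -0.001, -0.014], [-0.001, -0.003, 3.128]])
```

In the tool's units: 0.054 m is 1.08, 0.05 m is 1, -0.014 rad is -0.14.

Call:
{"method": "drive_effector", "body": {"steps": [{"jaw":1,"x":-0.02,"y":-0.02,"z":0.6,"drz":-0.14},{"jaw":1,"x":-0.02,"y":-0.02,"z":1,"drz":-0.14},{"jaw":1,"x":-0.02,"y":-0.02,"z":1.08,"drz":-0.14},{"jaw":0,"x":-0.02,"y":-0.02,"z":1.08,"drz":-0.14},{"jaw":0,"x":-0.02,"y":-0.02,"z":1.08,"drz":-0.14},{"jaw":0,"x":-0.02,"y":-0.02,"z":1.08,"drz":-0.14},{"jaw":0,"x":-0.02,"y":-0.02,"z":1.08,"drz":-0.14},{"jaw":0,"x":-0.02,"y":-0.02,"z":1.08,"drz":-0.14}], "clamp_n": 40}}

```text
clock: 12.1
tool_pos: [0.541, -0.1692, 0.0969]
ee_rot: [2.913, 1.174, 0.001]
contact_force: [0.2, -0.5, 0.3]
finger_gap: 0.146
grip_force: 0.0
```

Call:
{"method": "drive_effector", "body": {"steps": [{"jaw":0},{"jaw":0},{"jaw":0}]}}

```text
clock: 12.4
tool_pos: [0.541, -0.1693, 0.0969]
ee_rot: [2.914, 1.174, 0.001]
contact_force: [-0.4, 0.1, 5.9]
finger_gap: 0.104
grip_force: 42.3
```

```bash
python3 - <<'E'
from h import *
print(bot.read_state()["joint_positions"],bot.read_state()["wrist_torque"],delta([.5416,-.1698,.097],-.805))
E
```

```text
[-0.12875463  0.78027908  0.50846364  2.09899137 -0.84647203  0.47540357
  0.23100913] [0.19948334 0.1010473  0.06642786] ([0.0, 0.0008, -0.0001], [[0.001, -0.001, 0.0], [0.001, 0.001, -3.142]])
```

In the tool's units: -0.001 m is -0.02, 0.75 rad is 7.5.

Call:
{"method": "drive_effector", "body": {"steps": [{"jaw":0,"z":-0.02,"drz":0.5},{"jaw":0,"z":-0.02,"drz":1.5},{"jaw":0,"z":-0.02,"drz":2.5},{"jaw":0,"z":-0.02,"drz":3.5},{"jaw":0,"z":-0.02,"drz":4.5},{"jaw":0,"z":-0.02,"drz":5.5},{"jaw":0,"z":-0.02,"drz":6.5},{"jaw":0,"z":-0.02,"drz":7.5}]}}

```text
clock: 13.2
tool_pos: [0.541, -0.1692, 0.097]
ee_rot: [3.141, 0.019, 0.0]
contact_force: [0.4, -1.5, -2.7]
finger_gap: 0.104
grip_force: 41.2
```

```bash
python3 - <<'E'
from h import *
s=bot.read_state();print(s["joint_positions"],s["wrist_torque"],delta([.5416,-.1698,.097],-.805-1.07))
E
```

```text
[-0.24754807  0.84678773  0.6978236   2.10366419 -1.04562895  0.58911885
 -0.33726484] [-0.16351331 -0.21571779  0.07902855] ([0.0006, 0.0006, 0.0], [[0.001, -0.0, 0.316], [0.001, 0.001, -2.825]])
```

In the tool's units: 0.4 rad is 4.

Call:
{"method": "drive_effector", "body": {"steps": [{"jaw":0,"drz":0.8},{"jaw":0,"drz":1.5},{"jaw":0,"drz":2.2},{"jaw":0,"drz":2.8},{"jaw":0,"drz":3.3},{"jaw":0,"drz":3.7},{"jaw":0,"drz":4}]}}

```text
clock: 13.9
tool_pos: [0.5411, -0.1692, 0.0971]
ee_rot: [3.083, -0.594, -0.0]
contact_force: [0.5, -2.0, -1.8]
finger_gap: 0.107
grip_force: 53.9
```

```bash
python3 - <<'E'
from h import *
s=bot.read_state();print(s["joint_positions"],s["wrist_torque"],delta([.5416,-.1698,.097],-.805-1.07))
E
```

```text
[-0.30035295  0.8883745   0.78889795  2.10528893 -1.12208379  0.65587598
 -0.66112995] [-0.25750529 -0.2661097   1.01875216] ([0.0007, 0.0004, 0.0001], [[0.001, 0.0, -0.077], [0.0, -0.002, 3.065]])
```

In the tool's units: 0.05 rad is 0.5.

Call:
{"method": "drive_effector", "body": {"steps": [{"jaw":0,"drz":0.3},{"jaw":0,"drz":0.5},{"jaw":0,"drz":0.5},{"jaw":0,"drz":0.5},{"jaw":0,"drz":0.5}]}}

```text
clock: 14.4
tool_pos: [0.541, -0.1692, 0.0972]
ee_rot: [3.068, -0.674, 0.001]
contact_force: [2.5, -3.1, -6.5]
finger_gap: 0.104
grip_force: 71.1
```

```bash
python3 - <<'E'
from h import *
s=bot.read_state();print(s["wrist_torque"],delta([.5416,-.1698,.097],-.805-1.07))
t=bot.read_camera("top")
T=bot.read_camera("wrist")
cv2.imwrite("pics/w6.png",cv2.resize(T["frame"][170:370,120:390,::-1],(800,593),interpolation=cv2.INTER_CUBIC))
E
```

```text
[-0.54642718 -0.48397197  1.57318855] ([0.0008, 0.0003, 0.0002], [[0.001, -0.0, -0.128], [-0.001, -0.001, 3.013]])
```

View pics/w6.png

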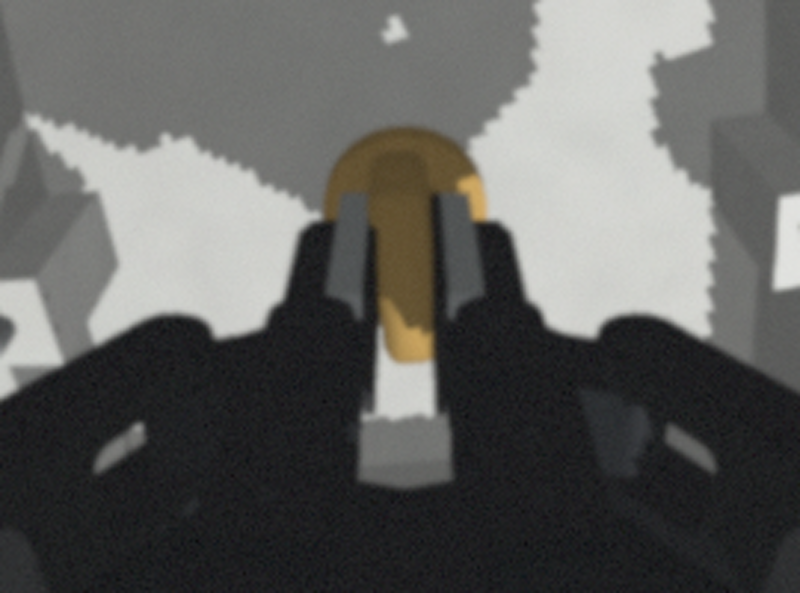

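The wing sits slightly skewed between the pads (x≈400, y≈150–360) and the wrist torque has risen to 1.6 N m, so it is seated firmly. Next is backing off.

In the tool's units: -0.78 rad is -7.8.

Call:
{"method": "drive_effector", "body": {"steps": [{"jaw":0,"drz":-0.8},{"jaw":0,"drz":-1.8},{"jaw":0,"drz":-2.8},{"jaw":0,"drz":-3.8},{"jaw":0,"drz":-4.8},{"jaw":0,"drz":-5.8},{"jaw":0,"drz":-6.8},{"jaw":0,"drz":-7.8}]}}

```text
clock: 15.3
tool_pos: [0.5409, -0.1693, 0.0971]
ee_rot: [-3.096, -0.532, -0.003]
contact_force: [3.3, -1.7, -9.1]
finger_gap: 0.105
grip_force: 40.2
```

Call:
{"method": "drive_effector", "body": {"steps": [{"jaw":0,"drz":-1},{"jaw":0,"drz":-2},{"jaw":0,"drz":-3},{"jaw":0,"drz":-4},{"jaw":0,"drz":-5},{"jaw":0,"drz":-6},{"jaw":0,"drz":-7},{"jaw":0,"drz":-8}]}}

```text
clock: 16.1
tool_pos: [0.541, -0.1693, 0.0971]
ee_rot: [2.644, 1.696, 0.002]
contact_force: [4.6, -1.4, -9.6]
finger_gap: 0.105
grip_force: 40.2
```

```bash
python3 - <<'E'
from h import *
s=bot.read_state();print(s["joint_positions"],s["wrist_torque"],delta([.5416,-.1698,.097],-.308))
E
```

```text
[-0.07164146  0.75743065  0.42240627  2.09685373 -0.73481548  0.43461981
  0.49993601] [-0.25134904 -0.93962621 -0.05805477] ([-0.0002, 0.0008, 0.0001], [[0.001, -0.001, -0.122], [-0.001, -0.002, 3.019]])
```

In the tool's units: 0.001 m is 0.02, -0.1 rad is -1.

Call:
{"method": "drive_effector", "body": {"steps": [{"jaw":0,"z":0.02,"drz":-0.5},{"jaw":0,"z":0.02,"drz":-1},{"jaw":0,"z":0.02,"drz":-1},{"jaw":0,"z":0.02,"drz":-1},{"jaw":0,"z":0.02,"drz":-1}]}}

```text
clock: 16.6
tool_pos: [0.541, -0.1693, 0.097]
ee_rot: [2.555, 1.828, 0.002]
contact_force: [2.0, 0.2, 3.8]
finger_gap: 0.105
grip_force: 42.1
```

```bash
python3 - <<'E'
from h import *
s=bot.read_state();print(s["joint_velocities"].round(3) if hasattr(s["joint_velocities"],"round") else s["joint_velocities"],s["wrist_torque"],delta([.5416,-.1698,.097],-.308))
w=bot.read_camera("wrist");S=bot.read_camera("scene")
cv2.imwrite("pics/w7.png",np.hstack([cv2.resize(w["frame"][170:370,120:390,::-1],(400,300)),cv2.resize(S["frame"][120:270,160:360,::-1],(400,300))]))
E
```

```text
[-0.002  0.     0.     0.     0.007 -0.002  0.009] [ 0.10121399 -0.51825606 -0.03953207] ([-0.0003, 0.0008, -0.0], [[0.001, -0.001, -0.021], [-0.001, -0.002, 3.121]])
```

View pics/w7.png

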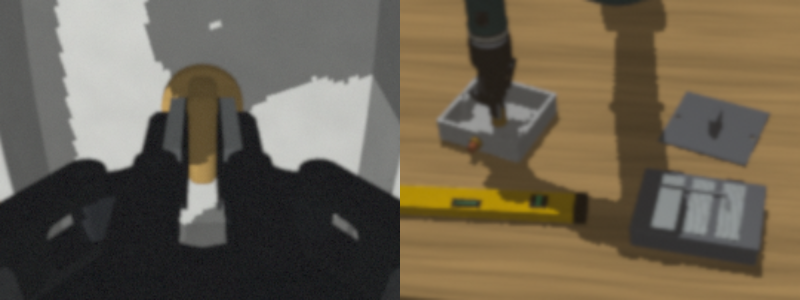

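The left half shows the wing straight between the pads at x≈202. The right half shows the cover flat, handle up, at (716,127), well clear of the box and the organiser. The screw is about a quarter turn open, gripped at 42 N and still, so I'm handing in.

Call:
{"method": "drive_effector", "body": {"steps": [{"jaw":0},{"jaw":0},{"jaw":0},{"jaw":0}]}}

```text
clock: 17.1
tool_pos: [0.541, -0.1693, 0.0969]
ee_rot: [2.553, 1.83, 0.001]
contact_force: [2.2, 0.2, 6.4]
finger_gap: 0.104
grip_force: 42.3
```

```bash
python3 -c "
from workcell import bot
print(bot.close_job())"
```

```text
the job is handed in; nothing more can be done
None
```

The job is handed in (no verdict came back): the cover lies flat, handle up, on the counter left of the box; the thumbscrew was seated firmly, backed off about a quarter turn (1.55 to 1.57 rad by tool angle) and is still gripped at 42 N.

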